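# Present the bead dish to the nail lamp

## Robot

A 6-joint arm with a two-finger parallel gripper is mounted at the origin on the work surface. World frame = base frame: x ahead of the robot, y to its left, z up, the work surface at z = 0. Lengths are in m, angles in rad, forces in N, time in s.
With the tool pointing down it reaches from about 0.4 to 0.925 m from the base axis. Payload 3.4 kg.
Tool frame: the origin (TCP) lies between the finger pads; the fingertips stand 11 mm ahead of it and the grasp point (between the pads) lies 8 mm behind it (robot.tips_ahead is the z of the fingertips in the tool frame, in m); z points along the fingers, y is the line along which they close (so a half turn about z gives the same grasp; the last joint's range is limited). The gripper opens to 85 mm and grips with 20 to 120 N. Pads are 22 mm wide; open, the fingers measure 114 mm over their backs; the gripper's body (76 mm by 85 mm) begins 54 mm behind the grasp point. The pads swing forward as they close: fully open they stand 13 mm farther back than shut.
Start: joints at [1.252, 0.307, 1.506, -0, 1.328, -0.073], TCP at [0.139, 0.558, 0.242] pointing down, gripper open.
Joint ranges: [-3.12, 3.12], [-1.05, 2.28], [0.14, 2.33], [-1.42, 4.57], [0.1, 2.73], [-2.68, 2.68]. Speed limits (rad/s): [2.57, 2.57, 3.14, 3.14, 3.14, 3.14].

## Interface

Orientations are given as a rotation vector (axis times angle).
In Python, from bench import robot, set_gripper, viewer gives the robot as it stands. The module is installed in compiled form; this text tells all that it offers. Calls block until the motion is done:
- robot.move_ptp(position, orientation): joint-space move of the TCP to a pose.
- robot.move_linear(position, rotation=None, speed=0.15): straight line of the TCP; rotation=None keeps the orientation; speed is the mean speed in m/s.
- robot.goto_joints(angles): joint-space move.
- set_gripper(opening, newtons=None): finger opening in m; newtons is the grip in N (None keeps the last); returns when the fingers have stopped.
- robot.wait(seconds).
- robot.inverse_kinematics(position, orientation): joint angles nearest the present ones, or None.
- robot.observe(): the state.
- viewer.camera(name): name is "side" or "top" or "wrist"; returns the picture (420x560x3 uint8, blue, green, red); there is no depth.
- viewer.get_calibration(name): a dict with "K" (3x3 intrinsics, pixels), "T" (4x4, takes a point from camera to world coordinates). Camera axes: x right, y up, looking along -z (the intrinsics and any distortion apply to the point x, -y, -z); pixel columns grow to the right and rows downward; lengths in m; the calibration is good to about 2 mm. A picture is of the moment at which its call begins: read the wrist's pose just before it. get_calibration takes no time and is no camera call; for the wrist camera it gives the pose at the moment of the call.
A pose or a line that the arm cannot do raises robot.MotionError and nothing moves.
- robot.sign_off(): hands the job in; it is judged then, once.
The state is a dict: "time_s": time; "joint_pos": joint angles; "dq": joint speeds; "effort": joint torques, N m; "eef_pos": TCP position; "tool_rot": TCP orientation; "contact_force": force on the tool from outside, world axes, zero at the start; "ft_torque": the same for the moment, N m; "opening": finger opening in m; "grip_force": force on a finger pad.
Only numpy, scipy, OpenCV 4.12 (cv2) and the standard library are available. Lean on these libraries where they do the work, as an engineer would, in place of code of your own. Each camera call takes 0.05 s, during which the arm holds its last target. There are 200 camera calls.

## Task

Switch the nail lamp on by turning the click knob on its control box clockwise until it clicks over to its stop. Then pick the bead dish up by its two ears and, keeping it level and the loose bead in its middle, turn it a quarter turn over the place where it stood, so that the gap in its rim faces the middle of the lamp's mouth. Finish while holding the dish there, still and level, about 5 cm above the table; leave everything else standing where it is.

Things in the scene. Friction and masses are not known exactly. Their poses are not given: they have to be found in the camera images.
- knob (a joint): turning angle of the lamp's click knob, rad: about 0 = off (start), 1.2 = on, its stop. Turns only clockwise seen from above. Its detent resists with about 0.1 N m at first, less and less up to 0.6; past that it clicks over and pulls the knob to 1.2 by itself, where it stays
- knob_grip (a point): on the vertical axis of the black knob on top of the white control box (120 x 100 x 45 mm, fixed, yaw varies), about 82 mm above the table. The knob's grip is an upright bar 42 mm long (this point's x axis), 14 mm thick (y), turning with the knob; its top is 7 mm above this point, the 44 mm disc under it ends 23 mm below this point
- dish: steel bead dish, about 90 g, on the table before the lamp's mouth. Origin: centre of the underside. Round, 60 mm across, rim 22 mm high with a 31 mm gap on its +x side. Two flat upright ears at +y and -y, outer faces 60 mm apart, each 26 mm wide (x), 5 mm thick, 5 to 48 mm above the underside. Starts with the gap 60 to 120 degrees counter-clockwise (from above) of the direction to the lamp
- dish_middle (a point): in the middle of the dish, 13 mm above its underside: where the bead's centre lies when centred; axes as the dish's. The floor is a shallow cone of 8 degrees, 4 mm above the underside in the middle. Both ears can be gripped together from outside, closing along y; then the dish turns clockwise to face the lamp
- bead_center (a point): centre of the loose white ceramic bead, an 18 mm ball of 12 g lying in the middle of the dish; it rolls freely and can roll out through the gap
- lamp: nail-curing lamp, fixed: white arched shell 180 mm deep (its x), 210 mm wide, 102 mm high, open at its own -x end (the mouth), dark inside. Origin: centre of its underside; the dish stands about 160 mm out from the mouth
- lamp_mouth (a point): centre of the lamp's mouth, in its front plane, 50 mm above the table; the lamp's -x axis points out of the mouth
- polish_a: bystander: polish bottle, 31 mm across, 75 mm tall, near the dish; origin under its centre
- polish_b: bystander: the same, on the dish's other side
- polish_c: bystander: the same, between the robot and the work
- buffer: bystander: grey buffing block 90 x 27 x 23 mm, beyond the control box; origin under its centre
- pot: bystander: small empty steel bowl 68 mm across, 28 mm high, without ears or gap; origin under its centre
- brush: bystander: brush 160 mm long lying flat
- cleanser: bystander: clear bottle 54 mm across, 130 mm tall, right of and nearer than the control box; origin under its centre
Not all that is in view belongs to the job. What is shaped like the dish but purple is not meant.

How it is judged:
By the outcome, as a careful person would: the job done as asked, in the order asked, and still so for the second after the job is handed in, while the arm keeps its last pose, push and grip.
It also fails if it takes over 54 s, if anything falls off the work surface, if the arm or the gripper's body presses on something with over 40 N, if the wrist force passes 120 N, or if a joint passes its speed limit or range.

## Working session

There is one attempt and no reset: what is moved stays moved. The work goes in short steps, each a Python script; the robot and the scene stay as the last script left them, time stands still between calls to the robot, and variables do not carry over. Pictures are saved under pics/ and viewed, at most 10 in all, crops included, and the job is handed in when it is done.

```bash
mkdir -p pics
python3 - <<'E'
from bench import robot, set_gripper, viewer
import cv2, numpy as np
np.set_printoptions(precision=4,suppress=True)
for n in ("top","side"):
    cv2.imwrite(f"pics/{n}0.png",viewer.camera(n)); c=viewer.get_calibration(n); print(n,c)
o=robot.observe();print(o['time_s'],o['eef_pos'],o['tool_rot'],o['opening'],robot.tips_ahead)
E
```

```text
top {'K': array([[532.4257,   0.    , 278.0558],
       [  0.    , 532.4257, 211.5223],
       [  0.    ,   0.    ,   1.    ]]), 'T': array([[-0.0166,  0.9942, -0.106 ,  0.4256],
       [-0.9999, -0.0168, -0.0007, -0.0377],
       [-0.0024,  0.106 ,  0.9944,  1.3242],
       [ 0.    ,  0.    ,  0.    ,  1.    ]])}
side {'K': array([[521.2157,   0.    , 286.4901],
       [  0.    , 521.2157, 215.5592],
       [  0.    ,   0.    ,   1.    ]]), 'T': array([[-0.9769,  0.136 , -0.1647,  0.328 ],
       [-0.2136, -0.6112,  0.7621,  1.062 ],
       [ 0.003 ,  0.7797,  0.6261,  0.9834],
       [ 0.    ,  0.    ,  0.    ,  1.    ]])}
0.1 [0.1392 0.5573 0.2415] [-0.3836 -3.1177  0.0029] 0.08512052395226133 0.011
```

View pics/top0.png

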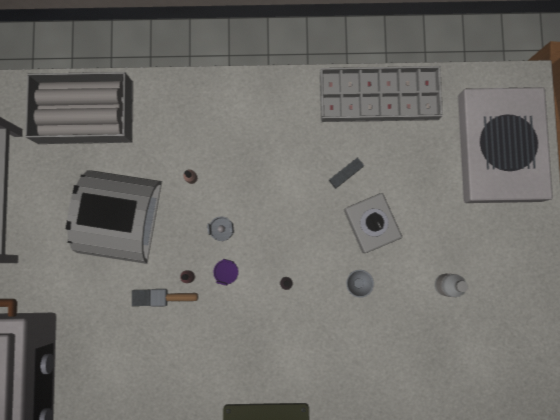

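View pics/side0.png

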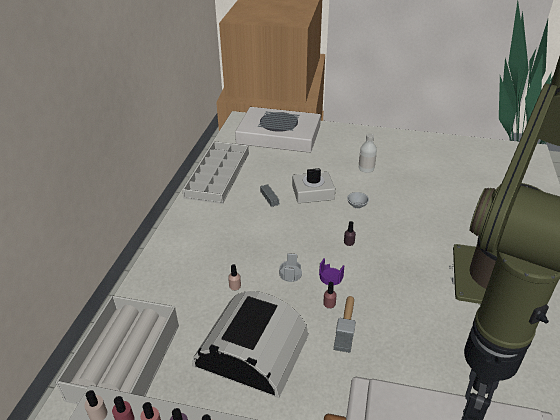

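Top view: steel dish at (221,229) in front of the lamp mouth (~(152,219)). The purple look-alike is at (226,272), the earless pot at (361,283), the knob at (375,222) on the white box, and the bottles at (190,176), (187,276) and (286,283). The dish meant is the steel one with two ears and a bead. I'll confirm it in an enlarged crop.

```bash
cat > h.py <<'E'
from bench import robot, set_gripper, viewer
import cv2, numpy as np
from scipy.spatial.transform import Rotation as R
np.set_printoptions(precision=4,suppress=True)
def px2w(c,uv,z):
    d=np.linalg.inv(c["K"])@[uv[0],uv[1],1]; d=c["T"][:3,:3]@[d[0],-d[1],-d[2]]; p=c["T"][:3,3]
    return p+d*(z-p[2])/d[2]
def down(yaw):  # tool z down, tool y (closing line) at world angle yaw
    y=np.array([np.cos(yaw),np.sin(yaw),0]); z=np.array([0,0,-1.]); x=np.cross(y,z)
    return R.from_matrix(np.c_[x,y,z]).as_rotvec()
def st():
    o=robot.observe(); print("t",round(o['time_s'],2),o['eef_pos'],"F",o['contact_force'],"M",o['ft_torque'],"op",round(o['opening'],4),"g",o['grip_force'],"q",o['joint_pos'])
    return o
E
python3 - <<'E'
from h import *
im=cv2.imread("pics/top0.png")
a=cv2.resize(im[190:290,175:275],(400,400),interpolation=cv2.INTER_CUBIC)
b=cv2.resize(im[180:260,335:415],(400,400),interpolation=cv2.INTER_CUBIC)
cv2.imwrite("pics/crop0.png",cv2.convertScaleAbs(np.hstack([a,b]),alpha=1.5))
c=viewer.get_calibration("top")
for n,uv,z in [("dish",(221,229),0.02),("knob",(375,222),.089),("polish_a",(190,176),.075),("pb",(187.5,276),.075),("pc",(286.5,282.5),.075),("purple",(226,272),.02),("mouthL",(160,186),.05),("mouthR",(147,261),.05),("pot",(361,283),.028),("cleanser",(452,285),.1)]: print(n,px2w(c,uv,z))
E
```

```text
dish [0.5239 0.1039 0.02  ]
knob [ 0.5289 -0.2621  0.089 ]
polish_a [0.6472 0.171  0.075 ]
pb [0.4112 0.1766 0.075 ]
pc [ 0.3924 -0.0538  0.075 ]
purple [0.4187 0.0923 0.02  ]
mouthL [0.6284 0.2478 0.05  ]
mouthR [0.4481 0.2776 0.05  ]
pot [ 0.387  -0.2341  0.028 ]
cleanser [ 0.3812 -0.4302  0.1   ]
```

View pics/crop0.png

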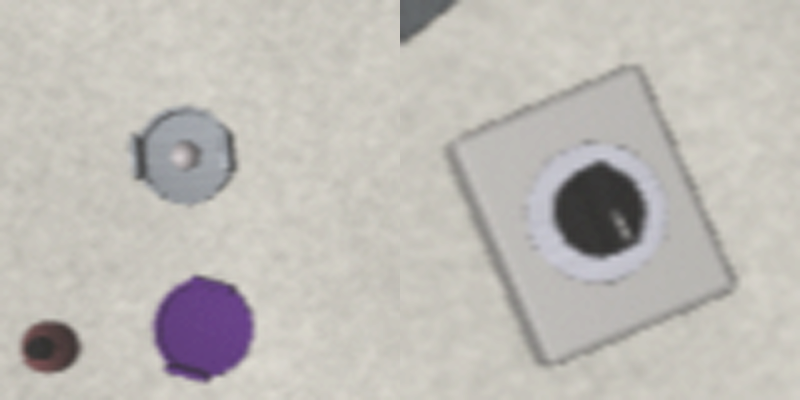

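The crop confirms it: the grey dish has dark ears left and right and a white bead in the middle. The purple one has its ears elsewhere and is the decoy. Next I'll take close looks above both the dish and the knob.

Run:
```python
from h import *
import pickle
out={}
for n,p,yaw in [("dish",[.524,.104,.27],np.pi/2),("knob",[.529,-.262,.27],None)]:
    best=None
    for y in ([np.pi/2,-np.pi/2] if yaw else [-.4+np.pi/2*k for k in range(4)]):
        q=robot.inverse_kinematics(np.array(p),down(y)); print(n,round(y,2),q)
        if q is not None and (best is None or abs(q[5])<abs(best[1][5])): best=(y,q)
    robot.goto_joints(best[1]); st()
    c=viewer.get_calibration("wrist"); im=viewer.camera("wrist"); cv2.imwrite(f"pics/w_{n}.png",im)
    out[n]=(c,best[0]); print(c["T"],c["K"][0,0], [k for k in c])
pickle.dump(out,open("cal.pkl","wb"))
a=cv2.imread("pics/w_dish.png");b=cv2.imread("pics/w_knob.png")
cv2.imwrite("pics/w1.png",cv2.resize(np.hstack([a,b]),(800,300),interpolation=cv2.INTER_AREA))
```

```text
dish 1.57 [ 0.1169  0.2291  1.5464 -0.      1.3661 -1.4539]
dish -1.57 [ 0.1169  0.2291  1.5464 -0.      1.3661  1.6876]
t 2.23 [0.5238 0.1048 0.27  ] F [-0.1465  0.5601 -0.0205] M [0.0038 0.0101 0.0246] op 0.0856 g 0.0 q [ 0.118   0.2291  1.5464  0.0004  1.3661 -1.4538]
[[-0.0012 -0.9546 -0.2979  0.4472]
 [ 1.     -0.0009 -0.0011  0.1055]
 [ 0.0008 -0.2979  0.9546  0.4003]
 [ 0.      0.      0.      1.    ]] 333.22525430665667 ['K', 'T']
knob -0.4 [-0.5314  0.309   1.4312  0.      1.4014 -0.1314]
knob 1.17 [-0.5314  0.309   1.4312  0.      1.4014 -1.7022]
knob 2.74 None
knob 4.31 [-0.5314  0.309   1.4312 -0.      1.4014  1.4394]
t 3.65 [ 0.5293 -0.261   0.2699] F [ 0.3285 -0.373  -0.0945] M [ 0.0205 -0.0494  0.0025] op 0.0851 g 0.0 q [-0.5302  0.3089  1.4316  0.0007  1.4015 -0.1321]
[[ 0.9219  0.37    0.1149  0.5582]
 [-0.3874  0.8805  0.2733 -0.1902]
 [-0.     -0.2964  0.9551  0.4003]
 [ 0.      0.      0.      1.    ]] 333.22525430665667 ['K', 'T']
```

View pics/w1.png

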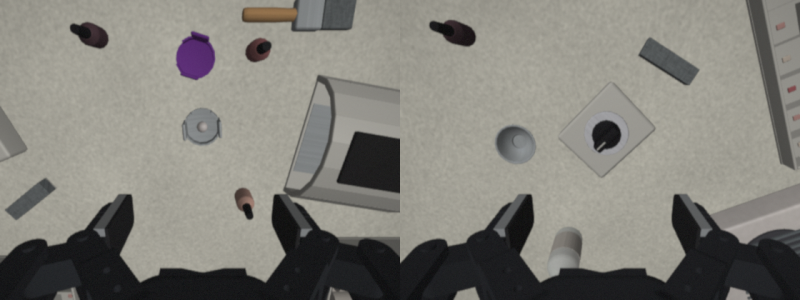

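Left: steel dish at about (201,127) of 800x300, with ears left and right; the lamp is to the right. Right: knob at about (605,135). Enlarging both.

Run:
```python
from h import *
a=cv2.imread("pics/w_dish.png")[145:215,245:315];b=cv2.imread("pics/w_knob.png")[155:225,252:322]
f=lambda x:cv2.convertScaleAbs(cv2.resize(x,(400,400),interpolation=cv2.INTER_CUBIC),alpha=1.4,beta=20)
cv2.imwrite("pics/crop1.png",np.hstack([f(a),f(b)]))
```

```text
(no output)
```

View pics/crop1.png

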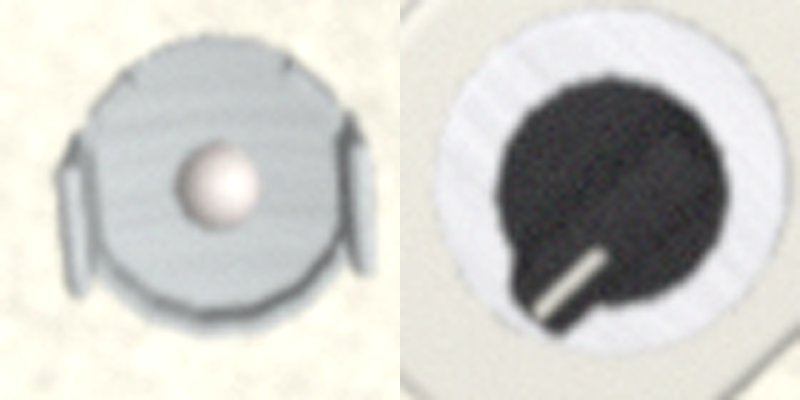

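Run:
```python
from h import *
import pickle
o=pickle.load(open("cal.pkl","rb"))
d=lambda u,v,z:px2w(o["dish"][0],((u+.5)*70/400-.5+245,(v+.5)*70/400-.5+145),z)
k=lambda u,v,z:px2w(o["knob"][0],((u-400+.5)*70/400-.5+252,(v+.5)*70/400-.5+155),z)
print("bead",d(217,185,.013))
g=d(128,78,.022),d(288,65,.022);print("gap edges",g,np.linalg.norm(g[0]-g[1]))
L=[d(60,170,.048),d(75,296,.048)];Rr=[d(361,145,.048),d(375,275,.048)]
print("ears",L,Rr,"mid",(sum(L)+sum(Rr))/4,"w",np.linalg.norm((sum(L)-sum(Rr))[:2]/2))
for e in (L,Rr): v=e[0]-e[1];print(np.degrees(np.arctan2(v[1],v[0])),np.linalg.norm(v))
v=sum(L)-sum(Rr);print("ear line",np.degrees(np.arctan2(v[1],v[0])))
m=k(540,312,.089),k(603,252,.089);v=m[0]-m[1];print("mark",m,np.degrees(np.arctan2(v[1],v[0])))
print("knob disc c",k(613,190,.059),"width",np.linalg.norm(k(498,190,.059)-k(728,190,.059)),"white ring c",k(613,181,.045))
c=viewer.get_calibration("top")
ml,mr=px2w(c,(160,186),.05),px2w(c,(147,261),.05)
# lamp: mouth top corners from top view; side edges of shell
print("mouth ang",np.degrees(np.arctan2(*(mr-ml)[[1,0]])),np.linalg.norm(ml-mr))
im=cv2.imread("pics/top0.png")[160:275,60:170];cv2.imwrite("pics/lamp.png",cv2.resize(np.hstack([cv2.convertScaleAbs(im,alpha=1.4)]),None,fx=5,fy=5,interpolation=cv2.INTER_CUBIC))
```

```text
bead [0.5248 0.1048 0.013 ]
gap edges (array([0.5015, 0.0872, 0.022 ]), array([0.4989, 0.1189, 0.022 ])) 0.03177966287184936
ears [array([0.515 , 0.0755, 0.048 ]), array([0.5393, 0.0778, 0.048 ])] [array([0.5102, 0.1317, 0.048 ]), array([0.5351, 0.135 , 0.048 ])] mid [0.5249 0.105  0.048 ] w 0.056899763108082674
-174.65899396705484 0.02445625291087656
-172.6045952255027 0.0251509489540212
ear line -85.48266542454974
mark (array([ 0.5152, -0.2738,  0.089 ]), array([ 0.5292, -0.2682,  0.089 ])) -158.1379301963344
knob disc c [ 0.5326 -0.2655  0.059 ] width 0.042218734803798126 white ring c [ 0.5322 -0.267   0.045 ]
mouth ang 170.6247051764909 0.18274833725724995
```

View pics/lamp.png

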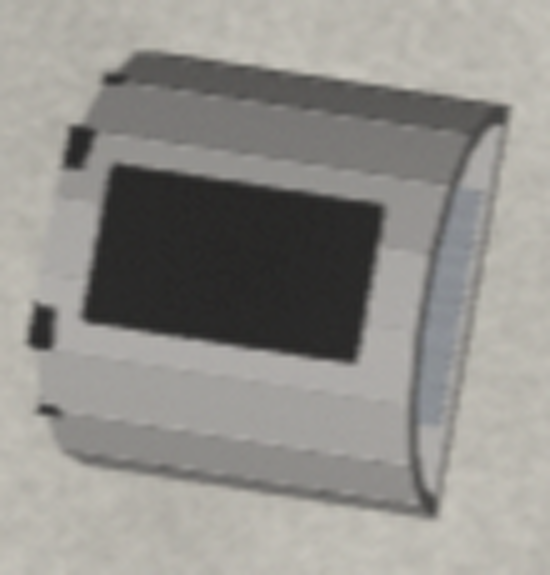

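Run:
```python
from h import *
c=viewer.get_calibration("top")
f=lambda u,v:px2w(c,((u+.5)/5-.5+60,(v+.5)/5-.5+160),0)
a,b=f(510,105),f(437,517);m=(a+b)/2;v=b-a
D=np.array([.525,.105]);w=m[:2]-D
print("mouth",m,np.linalg.norm(v),"normal",np.degrees(np.arctan2(v[1],v[0]))-90,"dist",np.linalg.norm(w),"dir",np.degrees(np.arctan2(w[1],w[0])))
K=[.5325,-.2665]; y=np.radians(-68)
robot.move_ptp(np.array(K+[.14]),down(y)); set_gripper(.045,40)
robot.move_linear(np.array(K+[.077]),speed=.08); st()
set_gripper(.0,40); st()
```

```text
mouth [0.547  0.2725 0.    ] 0.20892166104336368 normal 80.40392476427184 dist 0.16890623193181553 dir 82.50627298943833
t 5.89 [ 0.5329 -0.2668  0.0773] F [ 0.9173 -0.1062  0.2125] M [-0.0069  0.0307  0.0064] op 0.0451 g 0.0 q [-0.535   0.4981  1.6632 -0.      0.9796  0.6519]
t 6.28 [ 0.5333 -0.2675  0.0779] F [ 0.3035 -4.1238  2.7657] M [-0.3449  0.0576 -0.056 ] op 0.0131 g 42.39205777645111 q [-0.5354  0.4975  1.6625 -0.0008  0.979   0.6519]
```

Run:
```python
from h import *
q=np.array(robot.observe()['joint_pos']); q0=np.array([-.535,.4981,1.6632,0,.9796,.652])
for d in (.3,.6,.9,1.2,1.24):
    t=q0.copy(); t[5]+=d; robot.goto_joints(t); o=robot.observe(); print(round(o['time_s'],2),o['contact_force'],o['ft_torque'],o['opening'],o['joint_pos'][5]-.652)
set_gripper(.045); robot.move_linear(np.array([.5325,-.2665,.16]),speed=.15)
robot.move_ptp(np.array([.5325,-.2665,.27]),down(-.4))
c=viewer.get_calibration("wrist"); im=viewer.camera("wrist"); cv2.imwrite("pics/w_knob2.png",im); st()
cv2.imwrite("pics/knob2.png",cv2.convertScaleAbs(cv2.resize(im[145:235,240:330],(500,500),interpolation=cv2.INTER_CUBIC),alpha=1.4,beta=20))
import pickle; pickle.dump(c,open("c2.pkl","wb"))
```

```text
6.67 [-0.0521 -4.6834  4.2552] [-0.7375  0.1102  0.0476] 0.013004411070689365 0.2965487932817261
7.06 [-0.3698 -6.0226  2.9337] [-0.9526  0.0622  0.0216] 0.01287273165265951 0.5974437644350833
7.45 [-1.3074 -7.7088  2.2467] [-1.0823  0.159  -0.0896] 0.013552329678161674 0.8976661819341883
7.84 [-1.206  -8.2666  3.3664] [-1.345   0.2486 -0.0842] 0.013239916683625725 1.197610602022622
8.09 [-2.45   -6.8571  3.1421] [-1.2378  0.2095  1.0325] 0.012801881763726864 1.235194182178264
t 11.02 [ 0.5323 -0.2664  0.2694] F [0.6716 0.8876 0.7011] M [-0.064   0.0079  0.0178] op 0.045 g 0.0 q [-0.535   0.3169  1.4208  0.      1.405  -0.1345]
```

View pics/knob2.png

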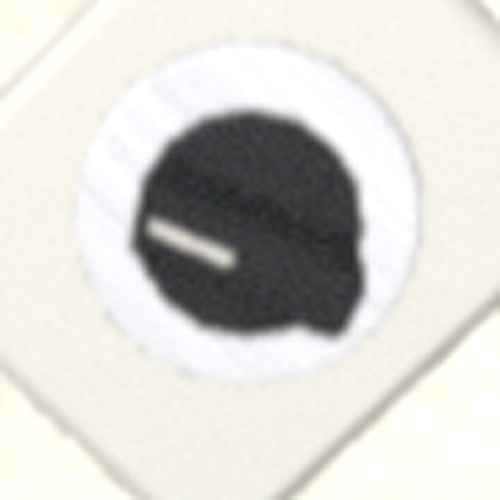

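The knob's mark has swung about 66° clockwise and the stop torque was reached, so the lamp is on. Now the dish.

Run:
```python
from h import *
D=[.525,.105]; y=np.radians(95)
set_gripper(.085)
robot.move_ptp(np.array(D+[.13]),down(y)); robot.move_linear(np.array(D+[.018]),speed=.07); st()
set_gripper(.068,25); st(); set_gripper(.05,30); robot.wait(.5); st()
im=viewer.camera("wrist"); cv2.imwrite("pics/w_grip.png",im)
cv2.imwrite("pics/w_grip_s.png",cv2.convertScaleAbs(im,alpha=1.3))
```

```text
t 14.72 [0.5254 0.105  0.0184] F [ 0.6005 -0.5051  0.6745] M [ 0.0038  0.0228 -0.0024] op 0.0849 g 0.0 q [ 0.1185  0.52    1.8492 -0.      0.7713 -1.5396]
t 15.03 [0.5251 0.105  0.0182] F [-1.0613  0.8796  0.5591] M [-0.0263 -0.0309 -0.0136] op 0.068 g 0.0 q [ 0.1185  0.5204  1.8495 -0.      0.7713 -1.5396]
t 15.76 [0.5252 0.105  0.0182] F [-1.0835 -0.4088  5.9712] M [-0.0982  0.0815  0.0096] op 0.06 g 33.465569615364075 q [ 0.1185  0.5204  1.8493 -0.0001  0.7715 -1.5396]
```

View pics/w_grip_s.png

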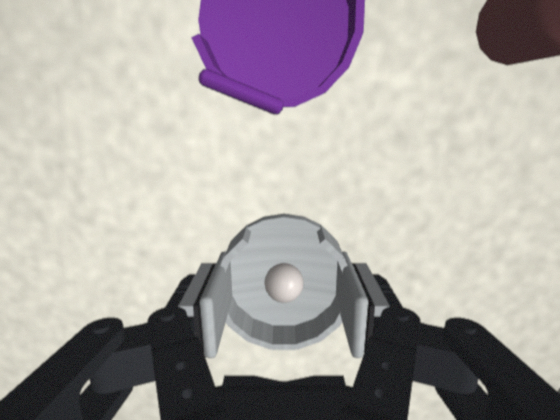

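The dish is gripped square (opening 60 mm) with the bead centred at (284,283). Lifting and turning gently.

Run:
```python
from h import *
robot.move_linear(np.array([.525,.105,.069]),speed=.03); o=st()
q0=np.array(robot.inverse_kinematics(np.array([.525,.105,.069]),down(np.radians(95))))
n=16
for i in range(1,n+1):
    t=q0.copy(); t[5]+=np.radians(102.5)*i/n; robot.goto_joints(t); robot.wait(.05)
robot.wait(.7); o=st(); Rm=R.from_rotvec(o['tool_rot']).as_matrix(); print(Rm)
w=cv2.convertScaleAbs(viewer.camera("wrist"),alpha=1.3); t=viewer.camera("top")[180:280,150:283]
cv2.imwrite("pics/fin.png",np.hstack([cv2.resize(w,(400,300)),cv2.convertScaleAbs(cv2.resize(t,(400,300),interpolation=cv2.INTER_CUBIC),alpha=1.4)]))
```

```text
t 17.66 [0.5248 0.105  0.0688] F [ 0.3115 -0.076  -0.4055] M [ 0.0501  0.0149 -0.0169] op 0.0598 g 33.061410784721375 q [ 0.1185  0.445   1.8053  0.      0.8918 -1.5395]
t 23.16 [0.525 0.105 0.069] F [ 0.5464 -0.2684 -0.6588] M [-0.0174 -0.0231 -0.046 ] op 0.0599 g 33.02839279174805 q [ 0.1185  0.4447  1.8051 -0.      0.8918  0.2493]
[[ 0.1304  0.9915 -0.    ]
 [ 0.9915 -0.1304 -0.    ]
 [-0.     -0.     -1.    ]]
```

View pics/fin.png

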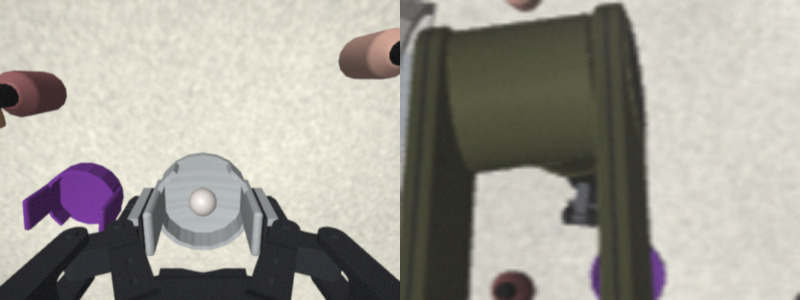

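```bash
python3 -c "
from bench import robot
print(robot.sign_off())"
```

```text
the job is handed in; nothing more can be done
None
```

The job is handed in at about 23 s of the 54 s allowed: the lamp knob is turned to its stop, and the dish is held level about 5 cm up over its spot, bead centred, with its gap set to the measured direction of the lamp's mouth (the lamp itself was out of view in the last picture).

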